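# Draw off case blanks: pan against the dispenser's sprung cage arm, wound to its stop

### The job

Draw the five brass case blanks off the bench dispenser: pick up the empty catch pan by its handle, hold it upright under the mouth of the chute and push its far wall forward against the roller of the sprung cage arm until the arm is wound fully to its stop, which opens the gate so that the blanks slide out into the pan. All five must end up in the pan and none may drop on the bench; leave the loupe, the oil pot and the brass gauge alone. Finish while holding: the pan still in the gripper, off the bench, pressing the arm against its stop with the blanks in it.

Things in the scene. Friction and masses are not known exactly. Their poses are not given: they have to be found in the camera images.
- pan: Catch pan, open-topped steel sheet box 118 (its x) x 84 (y) x 70 mm high, walls and floor 3 mm, about 110 g. Origin: centre of its underside, z up. Its +x wall is the far wall that pushes the roller; a black flat handle stands out from its -x wall. It starts empty on the bench.
- pan_grip (a point): Middle of the pan's handle, 84 mm from the pan's centre towards its -x, 51 mm above its underside. The handle is an upright flat fin 10 mm thick (pan's y), 30 mm high (36 to 66 mm up), reaching 50 mm out from the -x wall, free on both sides: pinch it from above, fingers closing along the pan's y. Grip hard (about 100 N) so that the pan does not swing in the pads.
- pan_far_wall (a point): Top edge of the far (+x) wall, outer face, middle: 59 mm from the pan's centre, 70 mm above its underside.
- dispenser: Blank dispenser, fixed; it may be turned. Origin: on the bench straight below the arm's pivot; x axis from its front to its back, z up. Pivot axis along its y, 180 mm up. Uprights and base (104 mm wide) stand at x = +10 to +126 mm; before and below the pivot only gate and cage arm are in the way. A chute 36 mm wide slopes 28 degrees down to its mouth at -x; its rear end is 270 mm up.
- mouth (a point): Lip of the chute floor, middle: 32 mm in front (dispenser's -x) of the pivot, 172 mm above the bench. When the gate opens, the blanks come off it towards the dispenser's -x and cross a level 50 mm below the lip about 45 to 95 mm in front of the pivot. The gate on the arm's shaft covers it, lets blanks out only beyond 0.55 rad and dips at most 40 mm below the pivot.
- cage_arm (a joint): Angle of the cage arm, rad: 0 at rest (gate shut), 0.70 on its rubber-tipped stop. The arm (two plates, a roller at the end, 110 mm from pivot to roller) leans 40 degrees forward of straight down at 0 and hangs straight down at 0.70: push the roller towards the dispenser's +x. A coil spring drives it back, about 1.5 N at the roller to start, 2.5 N at the stop; let go, it shuts.
- roller (a point): Centre of the free-turning roller (radius 8 mm, 25 mm wide, axis along the dispenser's y) at the end of the arm: at rest 71 mm in front of the pivot and 96 mm above the bench, at the stop right under the pivot, 70 mm up. Keep the pan's rim 110 to 132 mm above the bench (underside about 55 mm) while pushing: the far wall then meets the roller all the way and passes under the gate.
- blank_1: Brass case blank number 1 of five (1 is next to the gate): a turned disc 27 mm across, 12 mm thick, 20 g; origin at the centre of its underside. They lie flat in single file in the chute and slide freely on it.
- blank_2: Brass case blank number 2 of five (1 is next to the gate): a turned disc 27 mm across, 12 mm thick, 20 g; origin at the centre of its underside. They lie flat in single file in the chute and slide freely on it.
- blank_3: Brass case blank number 3 of five (1 is next to the gate): a turned disc 27 mm across, 12 mm thick, 20 g; origin at the centre of its underside. They lie flat in single file in the chute and slide freely on it.
- blank_4: Brass case blank number 4 of five (1 is next to the gate): a turned disc 27 mm across, 12 mm thick, 20 g; origin at the centre of its underside. They lie flat in single file in the chute and slide freely on it.
- blank_5: Brass case blank number 5 of five (1 is next to the gate): a turned disc 27 mm across, 12 mm thick, 20 g; origin at the centre of its underside. They lie flat in single file in the chute and slide freely on it.
- loupe: Black watchmaker's loupe, 36 mm across, 30 mm high, origin at its foot. Not to be moved.
- oil_pot: Small round oil pot with lid, 28 mm across, 20 mm high, origin at its foot. Not to be moved.
- gauge: Flat brass-coloured setting gauge 32x64x9 mm lying on the bench, origin at its underside. Not to be moved.

How it is judged:
By the outcome, as a careful person would: the job done as asked, in the order asked, and still so for the second after the job is handed in, while the arm keeps its last pose, push and grip.
It also fails if it takes over 42 s, if anything falls off the work surface, if the arm or the gripper's body presses on something with over 40 N, if the wrist force passes 120 N, or if a joint passes its speed limit or range.

### The arm

A 6-joint arm with a two-finger parallel gripper is mounted at the origin on a cart in front of the work surface, level with it; the furniture and walls round the work are solid. World frame = base frame: x ahead of the robot, y to its left, z up, the work surface at z = 0. Lengths are in mm, angles in rad, forces in N, time in s.
With the tool pointing down it reaches from about 250 to 775 mm from the base axis. Payload 4 kg.
Tool frame: the origin (TCP) lies midway between the tips of the shut fingers; the grasp point (between the pads) lies manip.pinch_z behind it (manip.pinch_z is the distance from the TCP to the grasp point, in mm); z points along the fingers, y is the line along which they close (so a half turn about z gives the same grasp; the last joint's range is limited). The gripper opens to 85 mm and grips with 20 to 120 N. Pads are 22 mm wide; open, the fingers measure 114 mm over their backs; the gripper's body (76 mm by 85 mm) begins 54 mm behind the grasp point. The pads swing forward as they close: fully open they stand 13 mm farther back than shut.
Start: joints at [-1.238, 0.087, 1.371, -0, 1.684, -0.103], TCP at [232.174, -498.611, 231.341] pointing down, gripper open.
Joint ranges: [-3.1, 3.1], [-0.76, 2.03], [0.27, 2.55], [-1.08, 4.22], [0.17, 2.65], [-2.57, 2.57]. Speed limits (rad/s): [2.79, 2.79, 3.14, 3.14, 3.14, 3.14].

### API

Orientations are given as a 3x3 rotation matrix whose columns are the frame's x, y, z axes.
In Python, from cell import manip gives the robot as it stands.
- The arm moves only by the tool apply_moves, never from a script. Its argument "motion" is a list of rows, each an object of numbers: "dx", "dy", "dz": the shift along the tool's x, y, z in cm; "rx", "ry", "rz": the turn, a rotation vector about the tool's x, y, z in degrees. A call has 1 to 10 rows; each row shifts and turns the commanded pose from where the row before left it, along the tool's axes as they then stand; what a row does not reach is not made up. A row lasts 1/10 s, in which the tool goes at most 50 mm and 8.59 degrees, less where a joint would pass 70% of its speed; a pose out of reach is approached as far as the arm can. A call is refused whole if a number of a shift passes 5 or a number of a turn 8.59, either way. A call with a gripper value outside its range is refused whole. "hand" is the closure, from -1 (fully open) to 1 (shut), set as the call begins (left out, the last holds). The fingers move at their own pace and stop on an object; "newtons" is the grip in N (left out, the last holds). Time passes only in rows, so rows that do not move let the fingers close. It gives the time, the measured TCP pose, the force, the opening and the grip force at its end, in the units of the state.
- manip.observe(): the state, without advancing time (a new reading comes with each control period).
- manip.get_image(name): name is "scene" or "top"; returns a dict with "pixels" (480x640x3 uint8, red, green, blue), "depth" (480x640 float32, mm along the optical axis (not along the pixel's ray), 0 where there is no reading), "mtx" (3x3 intrinsics, pixels), "k1" (the pictures are not rectified: a ray, as slopes to the right and down, at radius r is drawn at 1 + k1 r^2 times it, then the intrinsics apply), "R" (3x3) and "t" (3): a world point X has camera coordinates R X + t. Camera axes: x right, y down, z forward; pixel columns grow to the right and rows downward; lengths in mm; the calibration is good to about 2 mm. A picture is of the moment at which its call begins.
- manip.finish_job(): hands the job in; it is judged then, once.
The state is a dict: "t": time; "qpos": joint angles; "qvel": joint speeds; "joint_efforts": joint torques, N m; "tool_pos": TCP position; "ee_rot": TCP orientation; "wrist_force": force on the tool from outside, world axes, zero at the start; "torque": the same for the moment, N m; "grip_width": opening from 0.0 (shut) to 1.0 (fully open); "finger_force": force on a finger pad.
Only numpy, scipy, OpenCV 4.12 (cv2) and the standard library are available. Lean on these libraries where they do the work, as an engineer would, in place of code of your own. Each camera call takes 0.05 s, during which the arm holds its last target. There are 200 camera calls.

## Working session

There is one attempt and no reset: what is moved stays moved. The work goes in short steps, Python scripts to look and compute and a tool call to move; the robot and the scene stay as the last step left them, time stands still between calls to the robot, and variables do not carry over. Pictures are saved under pics/ and viewed, at most 10 in all, crops included, and the job is handed in when it is done.

Besides the shell and the picture viewer there is one more tool, called after "Call:" as name([rows], argument=value, ...), one row to a line, values as JSON. apply_moves: Moves the arm, as the interface text tells. Its arguments: {"type":"object","properties":{"motion":{"type":"array","items":{"type":"object","properties":{"dx":{"type":"number"},"dy":{"type":"number"},"dz":{"type":"number"},"rx":{"type":"number"},"ry":{"type":"number"},"rz":{"type":"number"}}}},"hand":{"type":"number"},"newtons":{"type":"number"}},"required":["motion"]}

```bash
mkdir -p pics; ls; cat > h.py <<'E'
import numpy as np, cv2, pickle
from cell import manip
def grab(tag):
    o={}
    for n in("scene","top"):
        d=manip.get_image(n); o[n]=d; cv2.imwrite(f"pics/{tag}_{n}.png",d["pixels"][:,:,::-1])
    pickle.dump(o,open(f"{tag}.pkl","wb")); return o
def rays(d,uv):
    uv=np.atleast_2d(np.array(uv,float)); K=np.array(d["mtx"])
    p=(uv-[K[0,2],K[1,2]])/[K[0,0],K[1,1]]; q=p.copy()
    for _ in range(20): q=p/(1+d["k1"]*(q**2).sum(1,keepdims=True))
    return np.c_[q,np.ones(len(q))]
def onplane(d,uv,z):
    R=np.array(d["R"]);t=np.array(d["t"]);c=-R.T@t; w=rays(d,uv)@R
    return c+w*((z-c[2])/w[:,2])[:,None]
def cloud(d):
    v,u=np.indices(d["depth"].shape); uv=np.c_[u.ravel(),v.ravel()]
    X=(rays(d,uv)*d["depth"].ravel()[:,None]-np.array(d["t"]))@np.array(d["R"])
    return X.reshape(480,640,3)
E
python3 - <<'E'
from h import *
s=manip.observe(); print({k:np.round(v,3).tolist() for k,v in s.items()}, manip.pinch_z)
o=grab("a")
for n in o: print(n,o[n]["mtx"],o[n]["k1"],-np.array(o[n]["R"]).T@o[n]["t"])
E
```

```text
pics
{'t': 0.0, 'qpos': [-1.238, 0.088, 1.372, 0.0, 1.684, -0.103], 'qvel': [0.0, 0.001, 0.001, 0.002, -0.001, 0.001], 'joint_efforts': [-0.001, -35.186, -31.328, -0.0, 0.011, 0.0], 'tool_pos': [232.012, -498.115, 230.118], 'ee_rot': [[0.907, 0.422, -0.001], [0.422, -0.907, 0.002], [0.0, -0.002, -1.0]], 'wrist_force': [0.868, 0.103, -0.176], 'torque': [0.05, 0.023, 0.015], 'finger_force': 0.0, 'grip_width': 0.998} 18.700000000000003
scene [[458.11260111   0.         323.32017726]
 [  0.         458.11260111 241.30644319]
 [  0.           0.           1.        ]] -0.07955021438571772 [-84.12620882 408.03066022 629.00848709]
top [[485.72964022   0.         326.19971964]
 [  0.         485.72964022 239.82269222]
 [  0.           0.           1.        ]] 0.010476660010226391 [467.71271811  88.49609103 981.26734011]
```

View pics/a_scene.png

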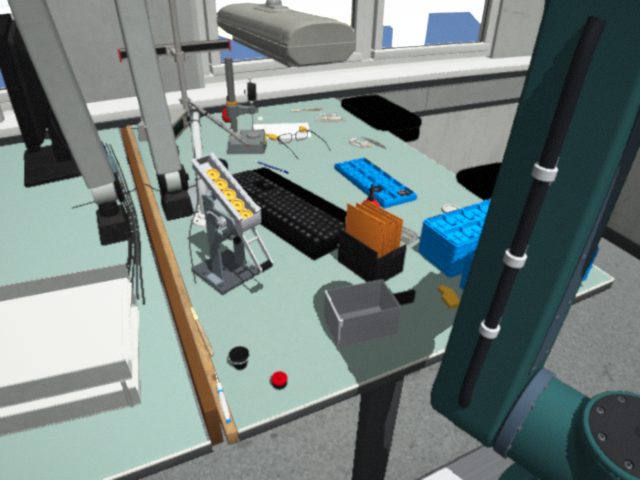

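View pics/a_top.png

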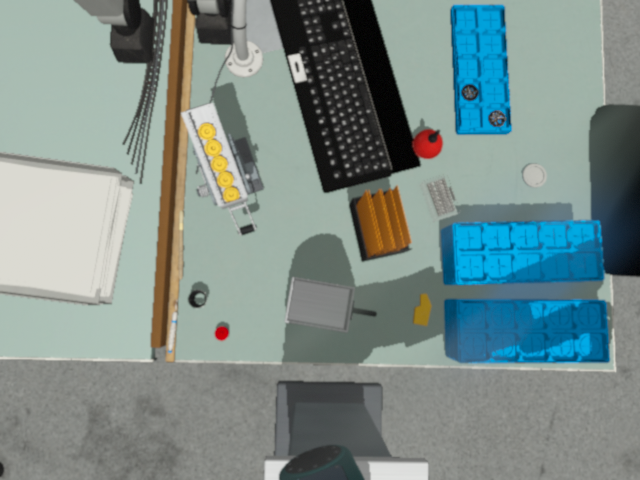

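```bash
python3 - <<'E'
from h import *
o=pickle.load(open("a.pkl","rb"))
d=o["top"]; X=cloud(d)
def reg(m,u0,u1,v0,v1):
    k=np.zeros(m.shape,bool);k[v0:v1,u0:u1]=1;return m&k
Z=X[:,:,2]; print("bench z",np.median(Z[300:350,240:280]),"depth zeros",(d["depth"]==0).mean())
# pan rim
for n,box in(("top",(270,352,265,345)),("scene",(318,402,275,350))):
    Y=cloud(o[n]); m=reg((Y[:,:,2]>62)&(Y[:,:,2]<80),*box); P=Y[m]
    r=cv2.minAreaRect(P[:,:2].astype(np.float32)); print(n,"rim",len(P),r,np.median(P[:,2]))
hm=reg((Z>50)&(Z<80)&(d["pixels"].max(2)<70),345,385,295,330);P=X[hm]
print("handle",len(P),P.mean(0),P.min(0),P.max(0)); v,u=np.nonzero(hm); print(u.min(),u.max(),v.min(),v.max())
# rim outline by colour: corners on z=70
hsv=cv2.cvtColor(d["pixels"],cv2.COLOR_RGB2HSV)
ym=reg((hsv[:,:,0]>15)&(hsv[:,:,0]<35)&(hsv[:,:,1]>120)&(hsv[:,:,2]>120),190,250,110,210)
n,l,s,c=cv2.connectedComponentsWithStats(ym.astype(np.uint8))
for i in range(1,n):
    if s[i,4]>50: print("blank",c[i],s[i,4],np.median(X[l==i],0))
# cage arm/roller
for v in range(208,240,3): print(v,[int(z) for z in Z[v,225:266:3]])
# chute
m=reg((Z>175)&(Z<300),170,270,95,215); P=X[m]; print("chute",cv2.minAreaRect(P[:,:2].astype(np.float32)))
for nm,b in(("loupe",(185,212,285,312)),("pot",(212,232,322,344)),("gauge",(410,435,288,330))):
    P=X[b[2]:b[3],b[0]:b[1]].reshape(-1,3); P=P[P[:,2]>(5)]; print(nm,P.min(0),P.max(0))
for k in("scene","top"): pass
im=cv2.resize(d["pixels"][80:360,160:400],None,fx=2.1,fy=2.1,interpolation=2); cv2.imwrite("pics/crop.png",im[:,:,::-1])
E
```

```text
bench z -0.21592061303371107 depth zeros 0.003876953125
top rim 471 ((449.251953125, 61.69065856933594), (121.46891021728516, 85.35929107666016), 82.025390625) 70.37823683818337
scene rim 846 ((444.4327392578125, 52.873756408691406), (141.40618896484375, 88.69053649902344), 81.26578521728516) 68.98727798239176
handle 88 [436.20960984 -23.14601691  64.87589648] [431.04157953 -41.70788924  59.58369428] [4.40190456e+02 1.06000455e-01 6.84266292e+01]
353 375 310 315
blank [218.18284637 161.85202639] 1061 [673.88103222 235.61682183 214.40585782]
208 [0, 0, 140, 142, 139, 0, 0, -1, -1, -4, 0, 0, 1, 1]
211 [0, 0, 139, 0, -1, 0, -1, -1, 130, 0, 0, 0, 1, 0]
214 [0, 0, 137, -2, 1, 0, 2, 0, 128, 1, 0, 1, 0, 2]
217 [0, 2, -1, 121, 0, 1, -2, 1, 0, -1, 1, 0, -1, 3]
220 [-2, -2, 0, 122, 0, 0, -1, 1, -2, 117, 0, -1, 0, 0]
223 [1, 0, -1, 0, -3, 1, 981, 0, -1, 97, 5, 1, 0, -1]
226 [-1, 0, -2, 1, 112, 0, 100, 105, 102, 102, 102, 0, 0, 3]
229 [-4, 0, 0, 0, 1, 104, 105, 102, 102, 101, 96, -1, 0, -1]
232 [-2, 0, 0, -2, -1, 99, 100, 99, 97, 0, 1, 1, 1, 0]
235 [1, 2, -1, 0, 2, 2, 0, -1, 1, 0, -4, 1, -2, 0]
238 [1, 2, 0, -2, -1, -2, 0, 1, -1, 4, -3, 2, 0, 1]
chute ((681.9129638671875, 233.70968627929688), (153.4788818359375, 90.67125701904297), 6.768049716949463)
loupe [436.66924929  88.49609103   5.01980669] [471.22767692 327.68891249 981.26734011]
pot [375.88718104  88.49609103   6.53642352] [467.71271811 263.44918758 981.26734011]
gauge [ 412.07701736 -162.60779866    5.01525042] [483.746346    88.49609103 981.26734011]
```

View pics/crop.png

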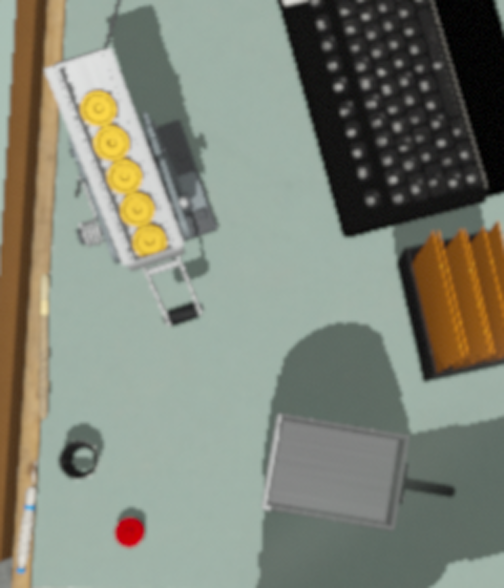

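```bash
python3 - <<'E'
from h import *
o=pickle.load(open("a.pkl","rb"))
d=o["top"]; X=cloud(d); Z=X[:,:,2]
hsv=cv2.cvtColor(d["pixels"],cv2.COLOR_RGB2HSV)
k=np.zeros(Z.shape,bool);k[110:210,190:250]=1
ym=k&(hsv[:,:,0]>15)&(hsv[:,:,0]<35)&(hsv[:,:,1]>120)&(hsv[:,:,2]>120)&(Z>150)&(Z<300)
P=X[ym]; c=P.mean(0);u,s,vt=np.linalg.svd(P-c,full_matrices=False);a=vt[0]*np.sign(vt[0][0])
yaw=np.arctan2(a[1],a[0]);print("blanks",c,"yaw",np.degrees(yaw),"slope",np.degrees(np.arcsin(a[2])))
k[:]=0;k[218:240,235:262]=1
rm=k&(d["pixels"].max(2)<75)&(Z>80)&(Z<115);P=X[rm]; w=np.nonzero(rm)
print("roller",len(P),P.mean(0),np.median(P,0),w[1].mean(),w[0].mean(), "ray96",onplane(d,[w[1].mean(),w[0].mean()],100))
r=P.mean(0); print("lateral offset roller from blanks line",(r-c)[:2]@[-np.sin(yaw),np.cos(yaw)], "along",(r-c)[:2]@[np.cos(yaw),np.sin(yaw)])
# chute edges
k[:]=0;k[95:215,170:270]=1
m=k&(Z>180)&(Z<300)&(d["pixels"].min(2)>150);P=X[m]; rr=cv2.minAreaRect(P[:,:2].astype(np.float32));print("chute",rr)
Y=cloud(o["scene"]); px=o["scene"]["pixels"]
m=(np.linalg.norm(Y[:,:,:2]-r[:2],axis=2)<30)&(px.max(2)<75)&(Y[:,:,2]>85)&(Y[:,:,2]<110);print("scene roller",m.sum(),Y[m].mean(0) if m.any() else 0)
print("orange/keyboard max z", np.percentile(Z[190:260,350:410],98))
E
```

```text
blanks [673.40335716 235.77373688 214.08230233] yaw 20.884605977663877 slope 28.26502505247091
roller 73 [581.32950432 200.28884487 102.21275668] [581.23393599 199.61958747 102.20651529] 246.53424657534248 229.02739726027397 ray96 [[581.61479835 200.57410573 100.        ]]
lateral offset roller from blanks line -0.3304143571112661 along -98.67452946658045
chute ((676.7109375, 247.05471801757812), (149.03839111328125, 84.26067352294922), 27.705923080444336)
scene roller 69 [576.25415026 199.94260964 101.54270032]
orange/keyboard max z 147.67804964680053
```

Call:
apply_moves([
  {"dx":2.8,"dy":-2.5},
  {"dx":2.8,"dy":-2.5},
  {"dx":2.8,"dy":-2.5},
  {"dx":2.8,"dy":-2.5},
  {"dx":2.8,"dy":-2.5},
  {"dx":2.8,"dy":-2.5},
  {"dx":2.8,"dy":-2.5},
  {"dx":2.8,"dy":-2.5},
  {"dx":2.8,"dy":-2.5},
  {"dx":2.8,"dy":-2.5},
], hand=-1, newtons=100)

```text
schema error: expected keys dx, dy, dz, rx, ry, rz
```

Call:
apply_moves([
  {"rz":-8},
  {"rz":-8},
  {"rz":-8},
  {"rz":-8},
  {"rz":-8},
  {"rz":-8},
  {"rz":-8.5},
  {},
  {},
])

```text
schema error: expected keys dx, dy, dz, rx, ry, rz
```

Call:
apply_moves([
  {"dx":2.8,"dy":-2.5,"dz":0,"rx":0,"ry":0,"rz":0},
  {"dx":2.8,"dy":-2.5,"dz":0,"rx":0,"ry":0,"rz":0},
  {"dx":2.8,"dy":-2.5,"dz":0,"rx":0,"ry":0,"rz":0},
  {"dx":2.8,"dy":-2.5,"dz":0,"rx":0,"ry":0,"rz":0},
  {"dx":2.8,"dy":-2.5,"dz":0,"rx":0,"ry":0,"rz":0},
  {"dx":2.8,"dy":-2.5,"dz":0,"rx":0,"ry":0,"rz":0},
  {"dx":2.8,"dy":-2.5,"dz":0,"rx":0,"ry":0,"rz":0},
  {"dx":2.8,"dy":-2.5,"dz":0,"rx":0,"ry":0,"rz":0},
  {"dx":2.8,"dy":-2.5,"dz":0,"rx":0,"ry":0,"rz":0},
  {"dx":2.8,"dy":-2.5,"dz":0,"rx":0,"ry":0,"rz":0},
], hand=-1, newtons=100)

```text
t: 1.1
tool_pos: [380.6, -152.2, 230.9]
ee_rot: [[0.907, 0.422, -0.0], [0.422, -0.907, 0.0], [-0.0, -0.0, -1.0]]
wrist_force: [0.7, 0.1, -0.2]
grip_width: 1.002
finger_force: 0.0
```

Call:
apply_moves([
  {"dx":0,"dy":0,"dz":0,"rx":0,"ry":0,"rz":-8},
  {"dx":0,"dy":0,"dz":0,"rx":0,"ry":0,"rz":-8},
  {"dx":0,"dy":0,"dz":0,"rx":0,"ry":0,"rz":-8},
  {"dx":0,"dy":0,"dz":0,"rx":0,"ry":0,"rz":-8},
  {"dx":0,"dy":0,"dz":0,"rx":0,"ry":0,"rz":-8},
  {"dx":0,"dy":0,"dz":0,"rx":0,"ry":0,"rz":-8},
  {"dx":0,"dy":0,"dz":0,"rx":0,"ry":0,"rz":-8.5},
  {"dx":0,"dy":0,"dz":0,"rx":0,"ry":0,"rz":0},
  {"dx":0,"dy":0,"dz":0,"rx":0,"ry":0,"rz":0},
])

```text
t: 2.0
tool_pos: [380.3, -153.7, 231.0]
ee_rot: [[0.151, 0.988, -0.001], [0.988, -0.151, 0.0], [0.0, -0.001, -1.0]]
wrist_force: [0.3, -0.3, -0.1]
grip_width: 0.999
finger_force: 0.0
```

Call:
apply_moves([
  {"dx":3.48,"dy":0.9,"dz":0,"rx":0,"ry":0,"rz":0},
  {"dx":3.48,"dy":0.9,"dz":0,"rx":0,"ry":0,"rz":0},
  {"dx":3.48,"dy":0.9,"dz":0,"rx":0,"ry":0,"rz":0},
  {"dx":3.48,"dy":0.9,"dz":0,"rx":0,"ry":0,"rz":0},
  {"dx":0,"dy":0,"dz":3.5,"rx":0,"ry":0,"rz":0},
  {"dx":0,"dy":0,"dz":3.5,"rx":0,"ry":0,"rz":0},
  {"dx":0,"dy":0,"dz":3.5,"rx":0,"ry":0,"rz":0},
  {"dx":0,"dy":0,"dz":0,"rx":0,"ry":0,"rz":0},
])

```text
t: 2.8
tool_pos: [432.6, -20.6, 120.8]
ee_rot: [[0.15, 0.989, -0.012], [0.989, -0.15, 0.002], [0.0, -0.012, -1.0]]
wrist_force: [0.2, -0.6, -0.5]
grip_width: 0.997
finger_force: 0.0
```

Call:
apply_moves([
  {"dx":0,"dy":0,"dz":2,"rx":0,"ry":0,"rz":0},
  {"dx":0,"dy":0,"dz":2,"rx":0,"ry":0,"rz":0},
  {"dx":0,"dy":0,"dz":2,"rx":0,"ry":0,"rz":0},
  {"dx":0,"dy":0,"dz":2,"rx":0,"ry":0,"rz":0},
  {"dx":0,"dy":0,"dz":1.4,"rx":0,"ry":0,"rz":0},
  {"dx":0,"dy":0,"dz":0,"rx":0,"ry":0,"rz":0},
  {"dx":0,"dy":0,"dz":0,"rx":0,"ry":0,"rz":0},
])

```text
t: 3.5
tool_pos: [437.9, -21.8, 33.9]
ee_rot: [[0.149, 0.989, 0.002], [0.989, -0.149, -0.0], [-0.0, 0.002, -1.0]]
wrist_force: [0.0, -0.0, 0.2]
grip_width: 1.003
finger_force: 0.0
```

```bash
python3 -c "
from h import *
o=grab('b'); a=o['scene']['pixels'][230:380,270:500]; b=o['top']['pixels'][240:390,250:480]
cv2.imwrite('pics/b_c.png',cv2.resize(np.vstack([a,b]),None,fx=1.9,fy=1.9)[:,:,::-1])"
```

```text
(no output)
```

View pics/b_c.png

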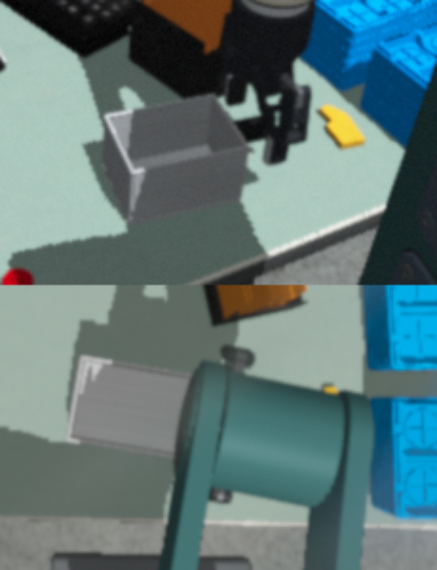

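The picture shows the handle (crop about 255,130) standing between the open fingers, and the pan undisturbed. I'll close the fingers next.

Call:
apply_moves([
  {"dx":0,"dy":0,"dz":0,"rx":0,"ry":0,"rz":0},
  {"dx":0,"dy":0,"dz":0,"rx":0,"ry":0,"rz":0},
  {"dx":0,"dy":0,"dz":0,"rx":0,"ry":0,"rz":0},
  {"dx":0,"dy":0,"dz":0,"rx":0,"ry":0,"rz":0},
  {"dx":0,"dy":0,"dz":0,"rx":0,"ry":0,"rz":0},
  {"dx":0,"dy":0,"dz":0,"rx":0,"ry":0,"rz":0},
  {"dx":0,"dy":0,"dz":0,"rx":0,"ry":0,"rz":0},
  {"dx":0,"dy":0,"dz":0,"rx":0,"ry":0,"rz":0},
  {"dx":0,"dy":0,"dz":0,"rx":0,"ry":0,"rz":0},
  {"dx":0,"dy":0,"dz":0,"rx":0,"ry":0,"rz":0},
], hand=1, newtons=100)

```text
t: 4.6
tool_pos: [436.8, -21.6, 32.5]
ee_rot: [[0.148, 0.989, 0.0], [0.989, -0.148, -0.0], [-0.0, 0.0, -1.0]]
wrist_force: [-0.4, 0.4, 2.3]
grip_width: 0.101
finger_force: 97.5
```

Call:
apply_moves([
  {"dx":0,"dy":0,"dz":-0.8,"rx":0,"ry":0,"rz":0},
  {"dx":0,"dy":0,"dz":-1.5,"rx":0,"ry":0,"rz":0},
  {"dx":0,"dy":0,"dz":-1.6,"rx":0,"ry":0,"rz":0},
  {"dx":0,"dy":0,"dz":-1.0,"rx":0,"ry":0,"rz":0},
  {"dx":0,"dy":0,"dz":-0.5,"rx":0,"ry":0,"rz":0},
  {"dx":0,"dy":0,"dz":0,"rx":0,"ry":0,"rz":0},
])

```text
t: 5.2
tool_pos: [437.1, -21.5, 86.9]
ee_rot: [[0.148, 0.989, 0.001], [0.989, -0.148, -0.0], [-0.0, 0.001, -1.0]]
wrist_force: [0.6, -0.4, -0.8]
grip_width: 0.099
finger_force: 97.4
```

Call:
apply_moves([
  {"dx":1,"dy":-0.3,"dz":0,"rx":0,"ry":0,"rz":0},
  {"dx":2.2,"dy":-0.6,"dz":0,"rx":0,"ry":0,"rz":0},
  {"dx":2.2,"dy":-0.6,"dz":0,"rx":0,"ry":0,"rz":0},
  {"dx":2.2,"dy":-0.7,"dz":0,"rx":0,"ry":0,"rz":0},
  {"dx":2.2,"dy":-0.7,"dz":0,"rx":0,"ry":0,"rz":0},
  {"dx":2.2,"dy":-0.6,"dz":0,"rx":0,"ry":0,"rz":0},
  {"dx":2.2,"dy":-0.6,"dz":0,"rx":0,"ry":0,"rz":0},
  {"dx":1.2,"dy":-0.4,"dz":0,"rx":0,"ry":0,"rz":0},
  {"dx":0,"dy":0,"dz":0,"rx":0,"ry":0,"rz":0},
])

```text
t: 6.1
tool_pos: [414.1, 138.8, 85.5]
ee_rot: [[0.146, 0.989, -0.002], [0.989, -0.146, -0.0], [-0.0, -0.002, -1.0]]
wrist_force: [-0.0, -0.0, -1.3]
grip_width: 0.1
finger_force: 97.4
```

Call:
apply_moves([
  {"dx":0,"dy":0,"dz":0,"rx":0,"ry":0,"rz":5},
  {"dx":0,"dy":0,"dz":0,"rx":0,"ry":0,"rz":7.2},
  {"dx":0,"dy":0,"dz":0,"rx":0,"ry":0,"rz":7.2},
  {"dx":0,"dy":0,"dz":0,"rx":0,"ry":0,"rz":7.2},
  {"dx":0,"dy":0,"dz":0,"rx":0,"ry":0,"rz":7.2},
  {"dx":0,"dy":0,"dz":0,"rx":0,"ry":0,"rz":7.2},
  {"dx":0,"dy":0,"dz":0,"rx":0,"ry":0,"rz":7.2},
  {"dx":0,"dy":0,"dz":0,"rx":0,"ry":0,"rz":7.2},
  {"dx":0,"dy":0,"dz":0,"rx":0,"ry":0,"rz":5.2},
  {"dx":0,"dy":0,"dz":0,"rx":0,"ry":0,"rz":0},
])

```text
t: 7.1
tool_pos: [414.9, 136.6, 85.9]
ee_rot: [[0.935, 0.355, -0.001], [0.355, -0.935, -0.001], [-0.001, 0.0, -1.0]]
wrist_force: [-0.1, 0.4, -1.0]
grip_width: 0.1
finger_force: 97.4
```

```bash
python3 - <<'E'
from h import *
o=grab("c"); d=o["top"]; X=cloud(d); Z=X[:,:,2]
print({k:np.round(v,3).tolist() for k,v in manip.observe().items() if k in("t","tool_pos","ee_rot","wrist_force")})
m=(Z>108)&(Z<135)&(X[:,:,0]>440)&(X[:,:,0]<570)&(X[:,:,1]>80)&(X[:,:,1]<260)
P=X[m];print(len(P),cv2.minAreaRect(P[:,:2].astype(np.float32)),np.percentile(P[:,2],[5,50,95]))
u=np.array([.934,.357]);P2=P[:,:2]@u
for q in(10,50,90): print(q,np.percentile(P2,q))
print("near z",np.median(P[P2<np.percentile(P2,15),2]),"far z",np.median(P[P2>np.percentile(P2,85),2]))
a=o['scene']['pixels'][130:380,150:450]; b=d['pixels'][90:340,150:450]
cv2.imwrite('pics/c_c.png',cv2.resize(np.hstack([a,b]),None,fx=1.33,fy=1.33)[:,:,::-1])
E
```

```text
{'t': 7.2, 'tool_pos': [414.954, 136.898, 86.012], 'ee_rot': [[0.934, 0.357, -0.001], [0.357, -0.934, -0.0], [-0.001, 0.0, -1.0]], 'wrist_force': [-0.242, 0.622, -1.037]}
471 ((495.3783264160156, 166.9418487548828), (118.41497039794922, 85.35958862304688), 20.867115020751953) [111.51407347 123.29331032 126.11417722]
10 490.9032085053506
50 549.1184228524393
90 579.4602821245277
near z 123.56887006149513 far z 123.2771888586838
```

View pics/c_c.png

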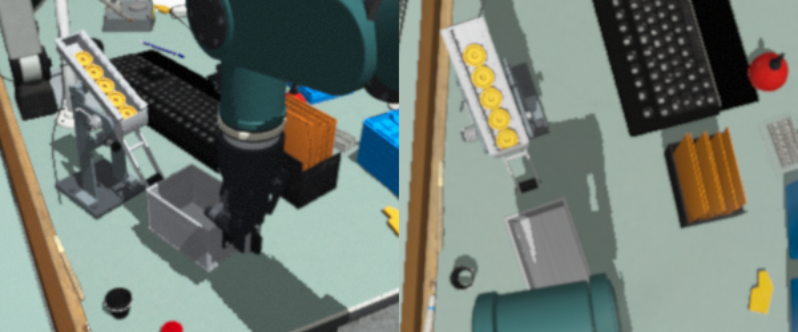

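The pan is held level and square to the roller, with the rim at 124 mm, less than 1 mm off the dispenser's centre line and about 25 mm short of the roller (crop 525,185). Next I'll push.

Call:
apply_moves([
  {"dx":0.5,"dy":0,"dz":0,"rx":0,"ry":0,"rz":0},
  {"dx":0.8,"dy":0,"dz":0,"rx":0,"ry":0,"rz":0},
  {"dx":0.8,"dy":0,"dz":0,"rx":0,"ry":0,"rz":0},
  {"dx":0.8,"dy":0,"dz":0,"rx":0,"ry":0,"rz":0},
  {"dx":0.8,"dy":0,"dz":0,"rx":0,"ry":0,"rz":0},
  {"dx":0.8,"dy":0,"dz":0,"rx":0,"ry":0,"rz":0},
  {"dx":0.8,"dy":0,"dz":0,"rx":0,"ry":0,"rz":0},
  {"dx":0.8,"dy":0,"dz":0,"rx":0,"ry":0,"rz":0},
  {"dx":0.7,"dy":0,"dz":0,"rx":0,"ry":0,"rz":0},
  {"dx":0,"dy":0,"dz":0,"rx":0,"ry":0,"rz":0},
])

```text
t: 8.2
tool_pos: [479.5, 162.0, 86.3]
ee_rot: [[0.934, 0.356, 0.0], [0.356, -0.934, 0.0], [0.0, 0.0, -1.0]]
wrist_force: [-2.1, -0.8, 0.7]
grip_width: 0.103
finger_force: 97.4
```

Call:
apply_moves([
  {"dx":0.6,"dy":0,"dz":0,"rx":0,"ry":0,"rz":0},
  {"dx":0.6,"dy":0,"dz":0,"rx":0,"ry":0,"rz":0},
  {"dx":0.6,"dy":0,"dz":0,"rx":0,"ry":0,"rz":0},
  {"dx":0.4,"dy":0,"dz":0,"rx":0,"ry":0,"rz":0},
  {"dx":0.2,"dy":0,"dz":0,"rx":0,"ry":0,"rz":0},
  {"dx":0,"dy":0,"dz":0,"rx":0,"ry":0,"rz":0},
])

```text
t: 8.8
tool_pos: [501.2, 170.3, 86.2]
ee_rot: [[0.934, 0.356, -0.0], [0.356, -0.934, -0.0], [-0.0, 0.0, -1.0]]
wrist_force: [-2.4, -1.5, -1.7]
grip_width: 0.101
finger_force: 98.2
```

Call:
apply_moves([
  {"dx":0.2,"dy":0,"dz":0,"rx":0,"ry":0,"rz":0},
  {"dx":0.1,"dy":0,"dz":0,"rx":0,"ry":0,"rz":0},
  {"dx":0,"dy":0,"dz":0,"rx":0,"ry":0,"rz":0},
  {"dx":0,"dy":0,"dz":0,"rx":0,"ry":0,"rz":0},
  {"dx":0,"dy":0,"dz":0,"rx":0,"ry":0,"rz":0},
])

```text
t: 9.3
tool_pos: [503.6, 171.3, 86.1]
ee_rot: [[0.934, 0.356, -0.0], [0.356, -0.934, -0.0], [-0.0, -0.0, -1.0]]
wrist_force: [-1.7, -0.9, -2.4]
grip_width: 0.107
finger_force: 98.7
```

Call:
apply_moves([
  {"dx":0.1,"dy":0,"dz":0,"rx":0,"ry":0,"rz":0},
  {"dx":0.1,"dy":0,"dz":0,"rx":0,"ry":0,"rz":0},
  {"dx":0,"dy":0,"dz":0,"rx":0,"ry":0,"rz":0},
  {"dx":0,"dy":0,"dz":0,"rx":0,"ry":0,"rz":0},
  {"dx":0,"dy":0,"dz":0,"rx":0,"ry":0,"rz":0},
])

```text
t: 9.8
tool_pos: [505.7, 172.1, 86.3]
ee_rot: [[0.934, 0.356, 0.0], [0.356, -0.934, -0.0], [0.0, 0.0, -1.0]]
wrist_force: [-1.8, -0.6, -2.1]
grip_width: 0.1
finger_force: 98.7
```

Call:
apply_moves([
  {"dx":0.1,"dy":0,"dz":0,"rx":0,"ry":0,"rz":0},
  {"dx":0.1,"dy":0,"dz":0,"rx":0,"ry":0,"rz":0},
  {"dx":0,"dy":0,"dz":0,"rx":0,"ry":0,"rz":0},
  {"dx":0,"dy":0,"dz":0,"rx":0,"ry":0,"rz":0},
  {"dx":0,"dy":0,"dz":0,"rx":0,"ry":0,"rz":0},
])

```text
t: 10.3
tool_pos: [507.0, 172.5, 86.2]
ee_rot: [[0.934, 0.356, -0.002], [0.356, -0.934, -0.001], [-0.002, 0.0, -1.0]]
wrist_force: [-5.4, -1.6, -1.1]
grip_width: 0.101
finger_force: 98.7
```

```bash
python3 - <<'E'
from h import *
o=grab("d"); d=o["top"]
for _ in range(4): print(np.round(manip.observe()["wrist_force"],2)); manip.get_image("top")
a=o['scene']['pixels'][130:380,150:400]; b=d['pixels'][90:340,150:400]
cv2.imwrite('pics/d_c.png',cv2.resize(np.hstack([a,b]),None,fx=1.6,fy=1.6)[:,:,::-1])
E
```

```text
[-4.71 -1.8  -1.39]
[-5.42 -1.47 -0.37]
[-4.15 -1.51 -1.57]
[-5.52 -1.37 -1.83]
```

View pics/d_c.png

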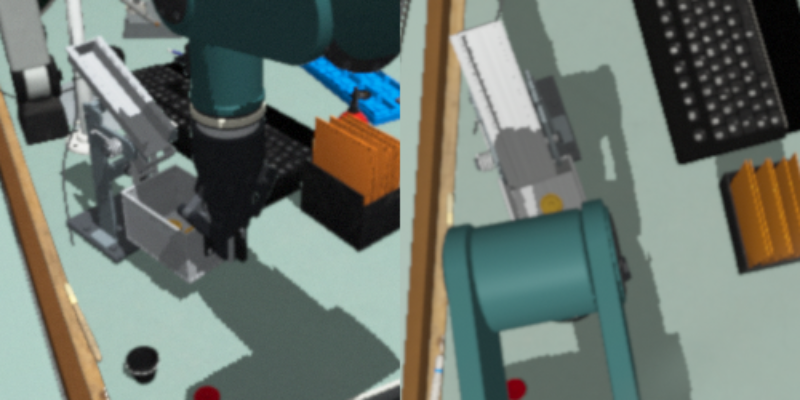

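The chute is empty, brass shows in the pan (crop 180,222 and 550,203), none is on the bench, and the force jumped to about 5.5 N at the stop. I'll press slightly more and settle.

Call:
apply_moves([
  {"dx":0.1,"dy":0,"dz":0,"rx":0,"ry":0,"rz":0},
  {"dx":0.1,"dy":0,"dz":0,"rx":0,"ry":0,"rz":0},
  {"dx":0,"dy":0,"dz":0,"rx":0,"ry":0,"rz":0},
  {"dx":0,"dy":0,"dz":0,"rx":0,"ry":0,"rz":0},
  {"dx":0,"dy":0,"dz":0,"rx":0,"ry":0,"rz":0},
  {"dx":0,"dy":0,"dz":0,"rx":0,"ry":0,"rz":0},
  {"dx":0,"dy":0,"dz":0,"rx":0,"ry":0,"rz":0},
  {"dx":0,"dy":0,"dz":0,"rx":0,"ry":0,"rz":0},
])

```text
t: 11.4
tool_pos: [507.4, 172.7, 85.9]
ee_rot: [[0.934, 0.356, -0.005], [0.356, -0.934, -0.002], [-0.005, 0.0, -1.0]]
wrist_force: [-8.2, -4.4, -0.4]
grip_width: 0.101
finger_force: 98.8
```

```bash
python3 - <<'E'
from h import *
o=grab("e"); f=[]
for _ in range(6): f.append(manip.observe()["wrist_force"]); manip.get_image("top")
print(np.mean(f,0),manip.observe()["tool_pos"])
a=o['scene']['pixels'][215:315,190:320]
hsv=cv2.cvtColor(o['scene']['pixels'],cv2.COLOR_RGB2HSV); m=((hsv[:,:,0]>15)&(hsv[:,:,0]<32)&(hsv[:,:,1]>130)).astype(np.uint8)
n,l,s,c=cv2.connectedComponentsWithStats(m)
for i in range(1,n):
    if s[i,4]>6: print(s[i])
cv2.imwrite('pics/e_c.png',cv2.resize(a,None,fx=5.5,fy=5.5,interpolation=2)[:,:,::-1])
E
```

```text
[-8.1673529  -3.37473283  0.39401582] [507.36974576 172.72241855  85.83744162]
[227 101  11   4  32]
[258 268   5   4   9]
[439 286  22  22 281]
```

View pics/e_c.png

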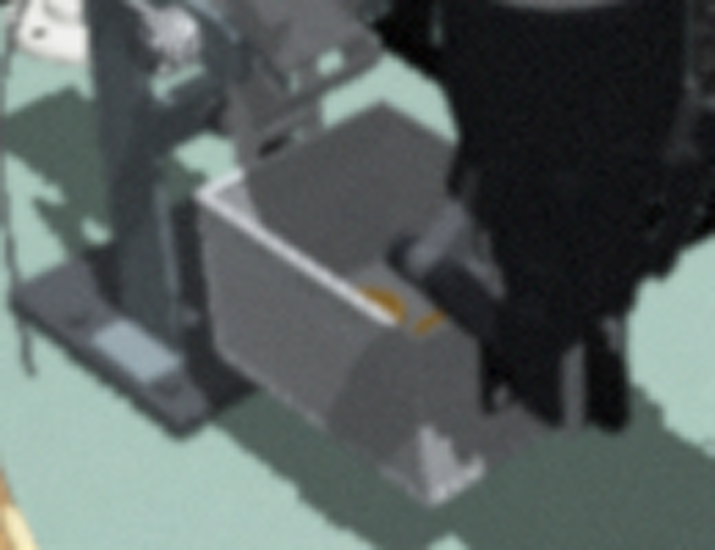

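The brass blanks lie inside the pan (crop about 380,300 and 430,322), none show in the chute or on the bench, and the arm hangs straight down on its stop with about 9 N of push.

```bash
python3 -c "
from cell import manip
print(manip.finish_job())"
```

```text
the job is handed in; nothing more can be done
None
```

I handed the job in with the pan still gripped, off the bench and pressing the cage arm against its stop at about 9 N; the chute was empty, brass showed in the pan and none on the bench, though the gripper hid part of the pan, so I could not count all five blanks.

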